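# Reverse the teardown row for reassembly

## Robot

A 6-joint arm with a two-finger parallel gripper is mounted at the origin on a cart in front of the work surface, level with it; the furniture and walls round the work are solid. World frame = base frame: x ahead of the robot, y to its left, z up, the work surface at z = 0. Lengths are in mm, angles in rad, forces in N, time in s.
With the tool pointing down it reaches from about 275 to 750 mm from the base axis. Payload 10.2 kg.
Tool frame: the origin (TCP) lies midway between the tips of the shut fingers; the grasp point (between the pads) lies 19 mm behind it; z points along the fingers, y is the line along which they close (so a half turn about z gives the same grasp; the last joint's range is limited). The gripper opens to 85 mm and grips with 20 to 120 N. Pads are 22 mm wide; open, the fingers measure 114 mm over their backs; the gripper's body (76 mm by 85 mm) begins 54 mm behind the grasp point. The pads swing forward as they close: fully open they stand 13 mm farther back than shut.
Start: joints at [1.066, 0.313, 1.498, -0, 1.331, -0.223], TCP at [146.007, 504.295, 231.294] pointing down, gripper open.
Joint ranges: [-2.94, 2.94], [-0.97, 2.17], [0.19, 2.56], [-1.23, 4.37], [0.02, 3.11], [-2.88, 2.88]. Speed limits (rad/s): [2.39, 2.39, 3.01, 3.14, 3.14, 3.14].

## Interface

Orientations are given as a unit quaternion [w, x, y, z].
In Python, from rig import sense, capture, finish_job, find_in, place_of gives the robot as it stands. The module is installed in compiled form; this text tells all that it offers.
- The arm moves only by the shell command python3 -m jog 'ROWS' [FORCE]. ROWS is JSON, a list of rows, each an object of numbers: "tx", "ty", "tz": the shift along the tool's x, y, z in mm; "ax", "ay", "az": the turn, a rotation vector about the tool's x, y, z in rad; "jaw": the closure, from -1 (fully open) to 1 (shut), so that 0 is half open. In form: [{"tx": .., "ty": .., "tz": .., "ax": .., "ay": .., "az": .., "jaw": ..}, ...]. A call has 1 to 5 rows; each row shifts and turns the commanded pose from where the row before left it, along the tool's axes as they then stand; what a row does not reach is not made up. A row lasts 1/8 s, in which the tool goes at most 62.5 mm and 10.7 degrees, less where a joint would pass 70% of its speed; a pose out of reach is approached as far as the arm can. A call with a gripper value outside its range is refused whole. The fingers move at their own pace and stop on an object; FORCE is the grip in N (left out, the last holds). Time passes only in rows, so rows that do not move let the fingers close. It gives the time, the measured TCP pose, the force, the opening and the grip force at its end, in the units of the state.
- sense(): the state, without advancing time (a new reading comes with each control period).
- capture(name): name is "scene" or "side" or "wrist"; returns a dict with "color" (480x640x3 uint8, red, green, blue), "depth" (480x640 float32, mm along the optical axis (not along the pixel's ray), 0 where there is no reading), "fx", "fy", "cx", "cy" (pixels), "camera_from_world" (4x4, takes a point from world to camera coordinates); the wrist camera has in their place "mount" (4x4, takes a point from camera to tool coordinates, whose origin is the TCP and whose axes are the flange's). Camera axes: x right, y up, looking along -z (the intrinsics and any distortion apply to the point x, -y, -z); pixel columns grow to the right and rows downward; lengths in mm; the calibration is good to about 2 mm. A picture is of the moment at which its call begins: read the wrist's pose just before it.
- finish_job(): hands the job in; it is judged then, once.
Trained networks look in the newest picture that a camera, given by its name, has taken for a name from the list of things; names that differ only in an ending like _2 or _b are one class to them, and where a whole thing is asked for, a point or a joint stands for the part that bears it (a point fixed in the world has none). Each returns a list of dicts, best first, with "conf" (0 to 1); they miss things now and then, are a little off and sometimes report something else, mostly with a low value. They report only what shows in the picture. A call takes as long as a camera call. They do not tell look-alikes from the thing itself.
- find_in(query, camera): "centre" ([column, row] in pixels, amid what is visible of it).
- place_of(query, camera): "centre" ([column, row] in pixels: a listed point, or the origin of a listed thing).
The state is a dict: "time_s": time; "joints": joint angles; "dq": joint speeds; "tau": joint torques, N m; "eef_pos": TCP position; "ee_rot": TCP orientation; "force": force on the tool from outside, world axes, zero at the start; "wrist_torque": the same for the moment, N m; "grip_width": opening from 0.0 (shut) to 1.0 (fully open); "grip_force": force on a finger pad.
Only numpy, scipy, OpenCV 4.12 (cv2) and the standard library are available. Lean on these libraries where they do the work, as an engineer would, in place of code of your own. Each camera call takes 0.05 s, during which the arm holds its last target. There are 200 camera calls.

## Task

The four parts taken off a controller stand in the wooden source rack in the order they came off. Move them to the empty aluminium target rack in reverse order for reassembly, one part centred on each pad: seen from the robot, the leftmost part goes to the rightmost pad, the next to the second pad from the right, and so on. Set each part down upright as it stood, without dropping it.

Things in the scene. Friction and masses are not known exactly. Their poses are not given: they have to be found in the camera images.
- relay_centre (a point): plug-in relay: upright orange block on a dark foot, 21 (x) x 28 (y) x 39 mm tall. This point is its centre, 19.5 mm above its underside; z up, x and y along its sides. It stands loose on a pad of the source rack, its x axis within 0.15 rad of the rack's x axis.
- heat_sink_centre (a point): finned pale metal heat sink, 42 (x) x 60 (y) x 26 mm tall; the upright fins run along y. This point is its centre, 13 mm above its underside; z up, x and y along its sides. It stands loose on a pad of the source rack, its x axis within 0.15 rad of the rack's x axis.
- knob_centre (a point): round black instrument knob, 35 mm across, 18 mm tall. This point is its centre, 9 mm above its underside; z up, x and y along its sides. It stands loose on a pad of the source rack, its x axis within 0.15 rad of the rack's x axis.
- toroid_centre (a point): round green choke wound with copper wire, ring 46 mm across, 16 mm tall, lying flat. This point is its centre, 8 mm above its underside; z up, x and y along its sides. It stands loose on a pad of the source rack, its x axis within 0.15 rad of the rack's x axis.
- source_rack: Source rack, full at the start, fixed: plywood base 90 (x) x 300 (y) x 12 mm, a wooden plate 6 mm thick and 34 mm high across each end (312 mm over all), carrying four separate grey felt pads in a row along y (the seat_ entries). Origin: centre of its underside, on the worktop; +y to the robot's left (within 0.2 rad), +x away from the robot, z up.
- target_rack: Target rack, empty at the start, fixed: same shape in aluminium, four grey felt pads 60 x 60 mm, tops 20 mm above the origin, centred at x = 0, y = +108, +36, -36, -108 mm. Nearer or farther than the source rack. Origin: centre of its underside, on the worktop; +y to the robot's left (within 0.2 rad), +x away from the robot, z up.
- seat_relay: Grey felt pad of the source rack, 60 x 60 x 8 mm, fixed, on which the relay stands at the start. Origin at the centre of its underside, 12 mm above the worktop. The four pads are alike, at x = 0, y = +108, +36, -36, -108 mm of the source rack; which part has which varies.
- seat_heat_sink: Grey felt pad of the source rack, 60 x 60 x 8 mm, fixed, on which the heat sink stands at the start. Origin at the centre of its underside, 12 mm above the worktop. The four pads are alike, at x = 0, y = +108, +36, -36, -108 mm of the source rack; which part has which varies.
- seat_knob: Grey felt pad of the source rack, 60 x 60 x 8 mm, fixed, on which the knob stands at the start. Origin at the centre of its underside, 12 mm above the worktop. The four pads are alike, at x = 0, y = +108, +36, -36, -108 mm of the source rack; which part has which varies.
- seat_toroid: Grey felt pad of the source rack, 60 x 60 x 8 mm, fixed, on which the toroid stands at the start. Origin at the centre of its underside, 12 mm above the worktop. The four pads are alike, at x = 0, y = +108, +36, -36, -108 mm of the source rack; which part has which varies.
Not all that is in view belongs to the job. What is shaped like the part that bears heat_sink_centre but red is not meant. What is shaped like the part that bears toroid_centre but purple is not meant.

How it is judged:
By the outcome, as a careful person would: the job done as asked, in the order asked, and still so for the second after the job is handed in, with the robot touching nothing.
It also fails if it takes over 96 s, if anything falls off the work surface, if the arm or the gripper's body presses on something with over 40 N, if the wrist force passes 120 N, or if a joint passes its speed limit or range.

## Working session

There is one attempt and no reset: what is moved stays moved. The work goes in short steps, Python scripts to look and compute and a shell command to move; the robot and the scene stay as the last step left them, time stands still between calls to the robot, and variables do not carry over. Pictures are saved under pics/ and viewed, at most 14 in all, crops included, and the job is handed in when it is done.

```bash
mkdir -p pics; cat > h.py <<'E'
import numpy as np, cv2
from rig import *
from scipy.spatial.transform import Rotation as R
def cam(name):
    s=sense(); c=capture(name)
    if 'mount' in c:
        q=s['ee_rot']; T=np.eye(4); T[:3,:3]=R.from_quat([q[1],q[2],q[3],q[0]]).as_matrix(); T[:3,3]=s['eef_pos']
        c['w']=T@np.array(c['mount'])
    else: c['w']=np.linalg.inv(np.array(c['camera_from_world']))
    return c
def cloud(c):
    d=c['depth'].astype(float); v,u=np.mgrid[:480,:640]
    p=np.stack([(u-c['cx'])/c['fx']*d,-(v-c['cy'])/c['fy']*d,-d],-1)
    w=p@c['w'][:3,:3].T+c['w'][:3,3]; w[d==0]=np.nan
    return w
def ray(c,px,z):
    r=c['w'][:3,:3]@np.array([(px[0]-c['cx'])/c['fx'],-(px[1]-c['cy'])/c['fy'],-1]); o=c['w'][:3,3]
    return o+r*(z-o[2])/r[2]
def save(c,n): cv2.imwrite('pics/'+n,c['color'][:,:,::-1])
E
python3 - <<'E'
from h import *
s=sense(); print({k:np.round(v,3).tolist() for k,v in s.items()})
ims=[]
for n in ['scene','side']:
    c=cam(n); save(c,n+'0.png'); print(n,[k for k in c], np.round(c['w'][:3],2).tolist())
    Z=dict(relay_centre=39.5,heat_sink_centre=33,knob_centre=29,toroid_centre=28,source_rack=0,target_rack=0)
    for q,z in Z.items():
        for r in place_of(q,n)[:3]: print(q,np.round(r['centre']),round(r['conf'],2),np.round(ray(c,r['centre'],z)))
E
```

```text
{'time_s': 0.0, 'joints': [1.066, 0.313, 1.498, -0.0, 1.331, -0.223], 'dq': [0.002, 0.001, -0.001, -0.001, 0.001, -0.001], 'tau': [0.001, -41.226, -25.975, -0.0, 0.004, -0.0], 'eef_pos': [145.887, 504.045, 230.74], 'ee_rot': [-0.0, 0.14, 0.99, -0.001], 'force': [-0.093, 0.26, -0.858], 'wrist_torque': [-0.014, -0.017, 0.003], 'grip_force': 0.0, 'grip_width': 0.998}
scene ['color', 'depth', 'fx', 'fy', 'cx', 'cy', 'camera_from_world', 'w'] [[0.85, 0.36, -0.4, 194.98], [-0.53, 0.54, -0.65, -680.48], [-0.02, 0.76, 0.65, 606.73]]
relay_centre [358. 222.] 0.61 [625. -84.  40.]
heat_sink_centre [384. 246.] 0.9 [ 629. -155.   33.]
heat_sink_centre [342. 372.] 0.88 [ 426. -332.   33.]
heat_sink_centre [339. 209.] 0.17 [624. -24.  33.]
knob_centre [346. 201.] 0.76 [651.  -6.  29.]
toroid_centre [369. 324.] 0.63 [ 508. -280.   28.]
toroid_centre [405. 274.] 0.57 [ 619. -224.   28.]
source_rack [373. 246.] 0.92 [ 637. -116.    0.]
target_rack [265. 264.] 0.75 [453. -49.   0.]
side ['color', 'depth', 'fx', 'fy', 'cx', 'cy', 'camera_from_world', 'w'] [[-0.88, 0.27, -0.38, 197.09], [-0.47, -0.54, 0.69, 488.89], [-0.02, 0.79, 0.61, 584.11]]
relay_centre [258. 240.] 0.93 [626. -75.  40.]
heat_sink_centre [283. 215.] 0.71 [ 631. -154.   33.]
heat_sink_centre [434. 207.] 0.58 [ 426. -284.   33.]
knob_centre [227. 267.] 0.81 [640. -13.  29.]
toroid_centre [307. 199.] 0.85 [ 625. -219.   28.]
toroid_centre [377. 213.] 0.69 [ 504. -233.   28.]
source_rack [272. 244.] 0.94 [ 633. -119.    0.]
source_rack [230. 279.] 0.61 [643. -19.   0.]
target_rack [345. 305.] 0.63 [468. -47.   0.]
```

View pics/scene0.png

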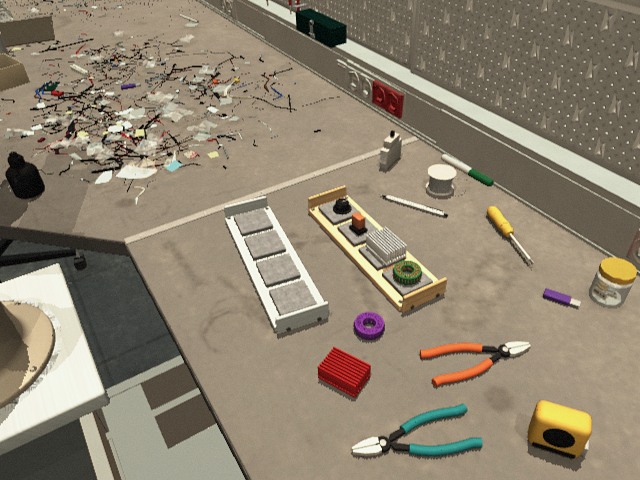

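View pics/side0.png

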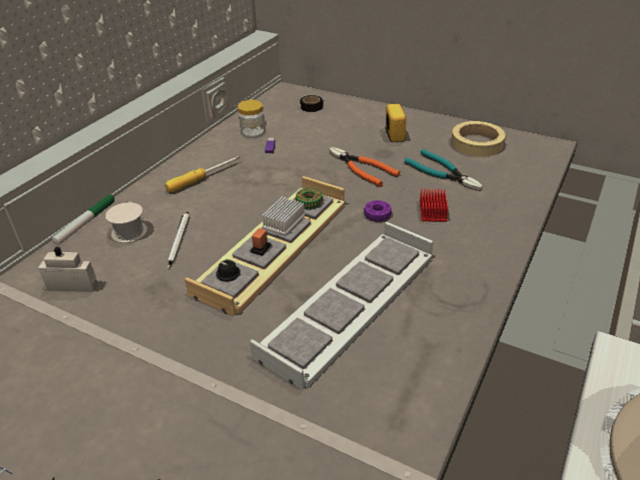

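The wooden rack, left to right, holds the knob (346,201), relay (358,222), pale heat sink (384,246) and toroid (405,274). The empty aluminium rack, centre (265,264), is nearer. Look-alikes to avoid are the red heat sink (342,372) and the purple toroid (369,324). Both lie off the rack, so the wanted parts are the pale and green ones on the wooden rack. The close check comes from the wrist camera.

```bash
cat >> h.py <<'E'
def yaw(s=None):
    q=(s or sense())['ee_rot']; m=R.from_quat([q[1],q[2],q[3],q[0]]).as_matrix(); return np.arctan2(m[1,1],m[0,1]),m
def plan(tgt,yw,step=58,da=.18):
    """tool-frame rows from here to tgt with tool y at world yaw yw, tool z down"""
    s=sense(); y0,m=yaw(s); d=np.array(tgt)-s['eef_pos']; t=(y0-yw+np.pi/2)%np.pi-np.pi/2
    if -(np.pi/2)==t: t=-t
    tilt=m.T@np.cross(m[:,2],[0,0,-1])
    n=int(max(np.ceil(np.linalg.norm(d)/step),np.ceil(abs(t)/da),1))
    print('n',n,'turn',round(t,3),'tilt',np.round(tilt,4),'dworld',np.round(d,1))
    if abs(t)/n<.002: print('sum tool',np.round(m.T@d,1),'per row',np.round(m.T@d/n,1)); return
    for i in range(n):
        v=(R.from_matrix(m)*R.from_rotvec([0,0,t/n*i])).as_matrix().T@d/n
        print('{"tx":%.1f,"ty":%.1f,"tz":%.1f,"az":%.3f}'%(*v,t/n))
E
python3 - <<'E'
from h import *
c=capture('wrist'); print(np.round(c['mount'],2).tolist(),c['fx'],c['cx'],c['cy'])
plan([530,-110,300],0)
E
```

```text
[[-0.0, 0.96, 0.26, 65.97], [1.0, 0.0, 0.0, -0.58], [-0.0, 0.26, -0.96, -143.55], [0.0, 0.0, 0.0, 1.0]] 377.04990575057934 315.75590908808095 244.46049702171874
n 13 turn 1.289 tilt [0. 0. 0.] dworld [ 384.  -614.3   68.7]
{"tx":-41.5,"ty":-37.2,"tz":-5.3,"az":0.099}
{"tx":-45.0,"ty":-32.9,"tz":-5.3,"az":0.099}
{"tx":-48.0,"ty":-28.3,"tz":-5.3,"az":0.099}
{"tx":-50.6,"ty":-23.4,"tz":-5.3,"az":0.099}
{"tx":-52.7,"ty":-18.3,"tz":-5.3,"az":0.099}
{"tx":-54.2,"ty":-13.0,"tz":-5.3,"az":0.099}
{"tx":-55.2,"ty":-7.5,"tz":-5.3,"az":0.099}
{"tx":-55.7,"ty":-2.0,"tz":-5.3,"az":0.099}
{"tx":-55.6,"ty":3.5,"tz":-5.3,"az":0.099}
{"tx":-55.0,"ty":9.0,"tz":-5.3,"az":0.099}
{"tx":-53.8,"ty":14.4,"tz":-5.3,"az":0.099}
{"tx":-52.1,"ty":19.6,"tz":-5.3,"az":0.099}
{"tx":-49.9,"ty":24.7,"tz":-5.3,"az":0.099}
```

```bash
python3 -m jog '[{"tx":-41.5,"ty":-37,"tz":-5,"az":0.1},{"tx":-45,"ty":-33,"tz":-5,"az":0.1},{"tx":-48,"ty":-28,"tz":-5,"az":0.1},{"tx":-50,"ty":-23.5,"tz":-5,"az":0.1},{"tx":-52.5,"ty":-18,"tz":-5,"az":0.1}]' && python3 -m jog '[{"tx":-54,"ty":-13,"tz":-5,"az":0.1},{"tx":-55,"ty":-7.5,"tz":-5,"az":0.1},{"tx":-55.5,"ty":-2,"tz":-5,"az":0.1},{"tx":-55.5,"ty":3.5,"tz":-5,"az":0.1},{"tx":-55,"ty":9,"tz":-5,"az":0.1}]' && python3 -m jog '[{"tx":-54,"ty":14,"tz":-5,"az":0.1},{"tx":-40,"ty":40,"tz":-5,"az":0.1},{"tx":0,"ty":40,"tz":-5,"az":0.1},{},{}]'
python3 - <<'E'
from h import *
c=cam('wrist'); save(c,'w1.png'); 
Z=dict(relay_centre=39.5,heat_sink_centre=33,knob_centre=29,toroid_centre=28,source_rack=0,target_rack=0)
for q,z in Z.items():
    for r in place_of(q,'wrist')[:3]: print(q,np.round(r['centre']),round(r['conf'],2),np.round(ray(c,r['centre'],z),1))
np.savez('w1.npz',p=cloud(c),col=c['color'])
s=sense(); print(s['time_s'],s['eef_pos'],yaw(s)[0],s['joints'])
E
```

```text
1.1 [146.01577385 504.30592247 231.32044604] 1.2890111652598144 [ 1.06560812e+00  3.12886756e-01  1.49764828e+00 -2.40353022e-05
  1.33101839e+00 -2.23397338e-01]schema error: expected keys tx, ty, tz, ax, ay, az, jaw
```

View pics/w1.png

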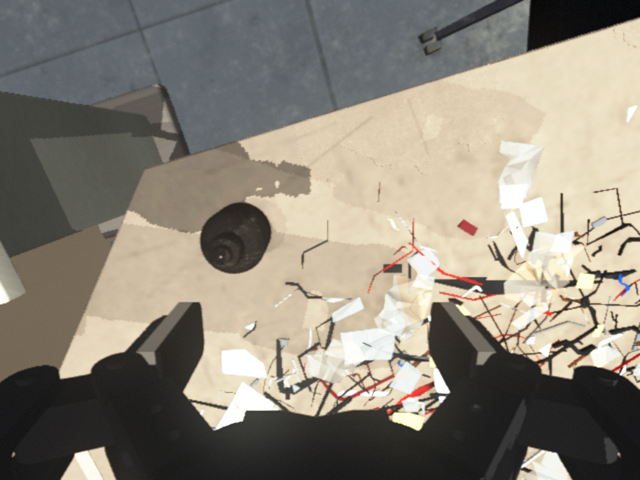

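The jog call needs all seven keys, so nothing moved. The view shows only the start area, with the fingers at the bottom near (180,340) and (460,340).

```bash
python3 -m jog '[{"tx":-41.5,"ty":-37,"tz":-8,"ax":0,"ay":0,"az":0.1,"jaw":-1},{"tx":-45,"ty":-33,"tz":-8,"ax":0,"ay":0,"az":0.1,"jaw":-1},{"tx":-48,"ty":-28,"tz":-8,"ax":0,"ay":0,"az":0.1,"jaw":-1},{"tx":-50,"ty":-23.5,"tz":-8,"ax":0,"ay":0,"az":0.1,"jaw":-1},{"tx":-52.5,"ty":-18,"tz":-8,"ax":0,"ay":0,"az":0.1,"jaw":-1}]' && python3 -m jog '[{"tx":-54,"ty":-13,"tz":-8,"ax":0,"ay":0,"az":0.1,"jaw":-1},{"tx":-55,"ty":-7.5,"tz":-8,"ax":0,"ay":0,"az":0.1,"jaw":-1},{"tx":-55.5,"ty":-2,"tz":-8,"ax":0,"ay":0,"az":0.1,"jaw":-1},{"tx":-55.5,"ty":3.5,"tz":-8,"ax":0,"ay":0,"az":0.1,"jaw":-1},{"tx":-55,"ty":9,"tz":-8,"ax":0,"ay":0,"az":0.1,"jaw":-1}]' && python3 -m jog '[{"tx":-54,"ty":14,"tz":-8,"ax":0,"ay":0,"az":0.1,"jaw":-1},{"tx":-54,"ty":20,"tz":-8,"ax":0,"ay":0,"az":0.1,"jaw":-1},{"tx":-54,"ty":25,"tz":-8,"ax":0,"ay":0,"az":0.1,"jaw":-1},{"tx":0,"ty":0,"tz":0,"ax":0,"ay":0,"az":0,"jaw":-1}]'
cat > look.py <<'E'
from h import *
import sys
n=sys.argv[1]
c=cam('wrist'); save(c,n+'.png')
Z=dict(relay_centre=39.5,heat_sink_centre=33,knob_centre=29,toroid_centre=28,source_rack=0,target_rack=0)
for q,z in Z.items():
    for r in place_of(q,'wrist')[:3]: print(q,np.round(r['centre']),round(r['conf'],2),np.round(ray(c,r['centre'],z),1))
np.savez(n+'.npz',p=cloud(c),col=c['color'])
s=sense(); print(s['time_s'],s['eef_pos'],yaw(s)[0],np.round(s['joints'],2))
E
python3 look.py w2
```

```text
time_s: 1.72
eef_pos: [293.5, 267.1, 271.8]
ee_rot: [0.0, 0.382, 0.924, 0.0]
force: [1.6, -1.0, -0.4]
grip_width: 0.995
grip_force: 0.0
time_s: 2.35
eef_pos: [439.4, 30.2, 311.8]
ee_rot: [0.0, 0.599, 0.8, 0.0]
force: [0.7, 1.3, -0.1]
grip_width: 1.001
grip_force: 0.0
time_s: 2.85
eef_pos: [528.0, -119.6, 334.3]
ee_rot: [-0.0, 0.713, 0.702, -0.0]
force: [-0.3, 1.1, -1.2]
grip_width: 1.0
grip_force: 0.0
relay_centre [403. 162.] 0.77 [627.7 -77.7  39.5]
heat_sink_centre [249. 344.] 0.9 [ 436.7 -309.6   33. ]
heat_sink_centre [403. 230.] 0.78 [ 633.2 -158.    33. ]
knob_centre [413. 100.] 0.9 [638.2 -10.8  29. ]
toroid_centre [307. 304.] 0.73 [ 514.7 -256.3   28. ]
toroid_centre [392. 281.] 0.57 [ 623.1 -226.5   28. ]
source_rack [396. 189.] 0.82 [ 630.1 -113.1    0. ]
source_rack [405. 164.] 0.69 [639.6 -82.1   0. ]
target_rack [263. 144.] 0.6 [464.4 -55.2   0. ]
target_rack [390. 276.] 0.27 [ 626.6 -230.1    0. ]
3.2 [ 526.79002307 -115.64091198  335.72741113] -0.009517427659039136 [-0.43  0.3   1.25  0.    1.59 -0.42]
```

View pics/w2.png

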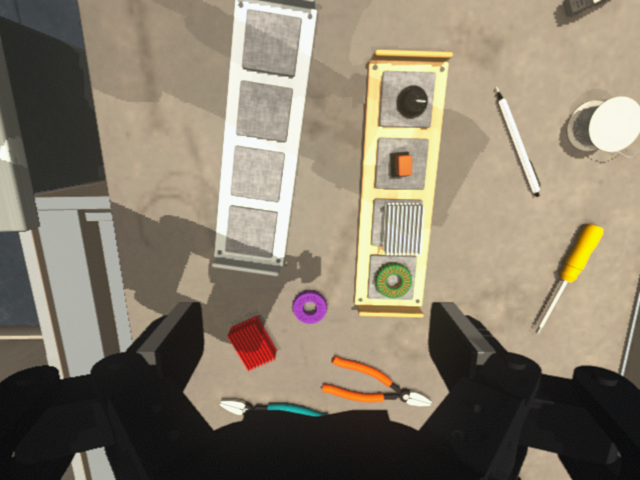

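The wrist view confirms the choice: knob (412,100), relay (403,163), pale heat sink (403,228) and green toroid (393,281) are on the wooden rack. The target rack pads are at (271,45), (264,110), (258,173) and (251,230). The red (251,344) and purple (309,306) decoys lie outside it.

```bash
cat > fit.py <<'E'
from h import *
import sys
d=np.load(sys.argv[1]); p=d['p']; hsv=cv2.cvtColor(d['col'],cv2.COLOR_RGB2HSV)
print('col' ,hsv[110,264],hsv[110,295])
def rect(m,minn=150):
    n,l,st,ce=cv2.connectedComponentsWithStats(m.astype(np.uint8))
    for i in range(1,n):
        if st[i,4]>=minn:
            q=p[l==i]; r=cv2.minAreaRect(q[:,:2].astype(np.float32))
            lo,hi=np.percentile(q[:,:2],[.5,99.5],axis=0)
            print(st[i,4],'px',np.round(ce[i]),'mean',np.round(q.mean(0),1),'rect c',np.round(r[0],1),'size',np.round(r[1],1),'ang',round(r[2],1))
Zz=p[...,2]; x=p[...,0]; y=p[...,1]
reg=(y<130)&(y>-285)&(x>380)&(x<720)
print('pads'); rect(reg&(Zz>16)&(Zz<24)&(x<560))
print('parts');rect(reg&(Zz>26)&(Zz<70)&(x>570)&(x<700))
rect(reg&(Zz>16)&(Zz<24)&(x>570))
print('base'); rect(reg&(Zz>7)&(Zz<15.5),400)
E
python3 fit.py w2.npz
```

```text
col [ 20  30 168] [ 33   9 248]
pads
3298 px [271.  43.] mean [481.5  51.6  20.8] rect c [481.4  51.8] size [60.6 60.2] ang 80.7
2867 px [263. 111.] mean [469.8 -19.   20.8] rect c [469.3 -19.3] size [60.1 60.3] ang 80.6
2540 px [257. 174.] mean [458.  -89.7  20.8] rect c [457.6 -90.4] size [60.1 60.2] ang 80.6
2267 px [251. 231.] mean [ 446.2 -160.1   20.8] rect c [ 445.8 -161.3] size [60.2 60.1] ang 80.6
339 px [310. 308.] mean [ 517.5 -266.6   16.9] rect c [ 516.8 -265. ] size [39.4 42.6] ang 88.2
parts
581 px [413.  54.] mean [634.7  35.   33.5] rect c [635.1  35.6] size [ 6.5 83.4] ang 87.6
528 px [413. 101.] mean [636.8 -12.6  36.8] rect c [637.8 -12.4] size [25.6 26.7] ang 20.0
468 px [401. 165.] mean [624.6 -80.1  44.2] rect c [626.1 -80.7] size [27.6 20. ] ang 89.4
1933 px [403. 229.] mean [ 631.  -154.9   41.4] rect c [ 631.5 -156.5] size [60.4 41.6] ang 89.0
927 px [393. 280.] mean [ 622.8 -222.2   35.4] rect c [ 623.1 -222.9] size [45.  45.2] ang 61.7
422 px [390. 313.] mean [ 621.6 -268.4   32.8] rect c [ 621.8 -269.4] size [ 6.5 83.7] ang 87.5
2220 px [405.  98.] mean [630.7  -7.8  20.9] rect c [633.4  -9.2] size [60.  60.1] ang 87.4
2092 px [401. 163.] mean [629.8 -80.2  20.9] rect c [630.3 -81.2] size [60.1 60.4] ang 87.7
716 px [383. 218.] mean [ 609.9 -146.3   20.7] rect c [ 626.9 -152.9] size [60.2 60. ] ang 88.0
1007 px [389. 274.] mean [ 621.1 -219.    20.8] rect c [ 624.1 -224.4] size [60.6 60.4] ang 87.4
158 px [388. 308.] mean [ 621.4 -266.9   20.1] rect c [ 621.6 -266.9] size [ 3.3 82.8] ang 88.9
base
8896 px [264. 128.] mean [467.4 -41.7  12.9] rect c [463.2 -55.7] size [304.7  90.4] ang 80.5
7715 px [396. 174.] mean [625.8 -97.9  12.9] rect c [ 628.8 -116.5] size [305.4  90.5] ang 87.5
```

```bash
python3 -m jog '[{"tx":21,"ty":22,"tz":41,"ax":0,"ay":0,"az":0,"jaw":-1},{"tx":21,"ty":22,"tz":41,"ax":0,"ay":0,"az":0,"jaw":-1},{"tx":21,"ty":22,"tz":41,"ax":0,"ay":0,"az":0,"jaw":-1},{"tx":21,"ty":22,"tz":41,"ax":0,"ay":0,"az":0,"jaw":-1},{"tx":20,"ty":22,"tz":41,"ax":0,"ay":0,"az":0,"jaw":-1}]' 40 && python3 -m jog '[{"tx":0,"ty":0,"tz":0,"ax":0,"ay":0,"az":0,"jaw":-1},{"tx":0,"ty":0,"tz":0,"ax":0,"ay":0,"az":0,"jaw":-1}]'; python3 -c "
from h import *
plan([638,-12.3,22],-0.01)"
```

```text
time_s: 3.82
eef_pos: [638.7, -12.4, 129.4]
ee_rot: [0.0, 0.711, 0.704, 0.0]
force: [0.2, -0.5, -0.3]
grip_width: 1.004
grip_force: 0.0
time_s: 4.08
eef_pos: [638.4, -14.0, 131.9]
ee_rot: [0.001, 0.711, 0.703, 0.0]
force: [0.5, 0.0, 0.5]
grip_width: 1.001
grip_force: 0.0
n 2 turn -0.001 tilt [0.0019 0.0006 0.    ] dworld [  -0.4    1.7 -109.9]
sum tool [  1.7  -0.6 109.9] per row [ 0.9 -0.3 54.9]
```

```bash
python3 -m jog '[{"tx":1.5,"ty":-0.5,"tz":40,"ax":0,"ay":0,"az":0,"jaw":-1},{"tx":0,"ty":0,"tz":40,"ax":0,"ay":0,"az":0,"jaw":-1},{"tx":0,"ty":0,"tz":20,"ax":0,"ay":0,"az":0,"jaw":-1},{"tx":0,"ty":0,"tz":9.5,"ax":0,"ay":0,"az":0,"jaw":-1},{"tx":0,"ty":0,"tz":0,"ax":0,"ay":0,"az":0,"jaw":-1}]' 40 && python3 -m jog '[{"tx":0,"ty":0,"tz":0,"ax":0,"ay":0,"az":0,"jaw":1},{"tx":0,"ty":0,"tz":0,"ax":0,"ay":0,"az":0,"jaw":1},{"tx":0,"ty":0,"tz":0,"ax":0,"ay":0,"az":0,"jaw":1},{"tx":0,"ty":0,"tz":0,"ax":0,"ay":0,"az":0,"jaw":1},{"tx":0,"ty":0,"tz":0,"ax":0,"ay":0,"az":0,"jaw":1}]' 40
```

```text
time_s: 4.7
eef_pos: [638.2, -12.6, 21.8]
ee_rot: [0.001, 0.711, 0.703, 0.0]
force: [-0.4, -0.5, 0.5]
grip_width: 1.001
grip_force: 0.0
time_s: 5.32
eef_pos: [638.0, -12.3, 21.5]
ee_rot: [0.0, 0.711, 0.703, 0.0]
force: [-1.7, -0.2, 6.1]
grip_width: 0.353
grip_force: 38.3
```

```bash
python3 -m jog '[{"tx":0,"ty":0,"tz":-10,"ax":0,"ay":0,"az":0,"jaw":1},{"tx":0,"ty":0,"tz":-30,"ax":0,"ay":0,"az":0,"jaw":1},{"tx":0,"ty":0,"tz":-30,"ax":0,"ay":0,"az":0,"jaw":1},{"tx":0,"ty":0,"tz":-30,"ax":0,"ay":0,"az":0,"jaw":1},{"tx":0,"ty":0,"tz":0,"ax":0,"ay":0,"az":0,"jaw":1}]' 40; python3 -c "
from h import *
c=cam('wrist');save(c,'w3.png')
plan([446,-160.9,125],-0.164)"
```

```text
time_s: 5.95
eef_pos: [638.8, -12.5, 123.4]
ee_rot: [0.002, 0.711, 0.703, 0.001]
force: [0.2, 0.2, -0.8]
grip_width: 0.352
grip_force: 37.7
n 5 turn 0.153 tilt [0.0014 0.0003 0.    ] dworld [-191.9 -148.6    3.6]
{"tx":-30.1,"ty":-38.1,"tz":-0.8,"az":0.031}
{"tx":-31.3,"ty":-37.1,"tz":-0.8,"az":0.031}
{"tx":-32.4,"ty":-36.1,"tz":-0.8,"az":0.031}
{"tx":-33.5,"ty":-35.1,"tz":-0.8,"az":0.031}
{"tx":-34.6,"ty":-34.1,"tz":-0.8,"az":0.031}
```

View pics/w3.png

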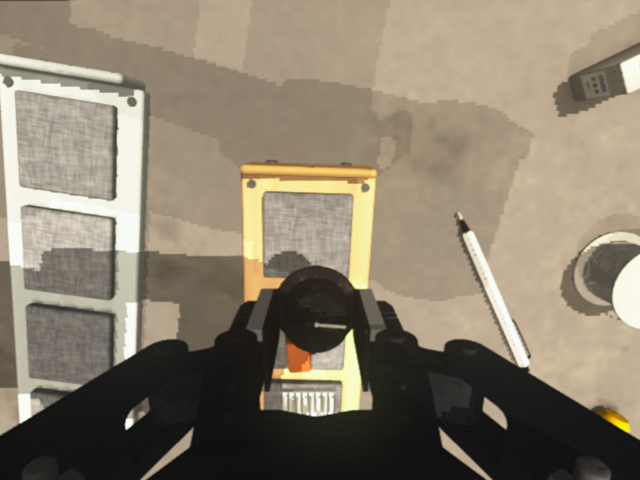

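The knob (315,308) is held level between the fingers and its pad is empty.

```bash
python3 -m jog '[{"tx":-30,"ty":-38,"tz":0,"ax":0,"ay":0,"az":0.031,"jaw":1},{"tx":-31.5,"ty":-37,"tz":0,"ax":0,"ay":0,"az":0.031,"jaw":1},{"tx":-32.5,"ty":-36,"tz":0,"ax":0,"ay":0,"az":0.031,"jaw":1},{"tx":-33.5,"ty":-35,"tz":0,"ax":0,"ay":0,"az":0.031,"jaw":1},{"tx":-34.5,"ty":-34,"tz":0,"ax":0,"ay":0,"az":0.031,"jaw":1}]' 40 && python3 -m jog '[{"tx":0,"ty":0,"tz":0,"ax":0,"ay":0,"az":0,"jaw":1},{"tx":0,"ty":0,"tz":0,"ax":0,"ay":0,"az":0,"jaw":1}]'; python3 -c "
from h import *
plan([446,-160.9,22],-0.164)"
```

```text
time_s: 6.62
eef_pos: [444.3, -161.3, 119.7]
ee_rot: [-0.001, 0.764, 0.646, -0.0]
force: [0.4, -0.5, -0.2]
grip_width: 0.353
grip_force: 37.7
time_s: 6.88
eef_pos: [446.3, -160.6, 120.3]
ee_rot: [-0.0, 0.763, 0.646, -0.0]
force: [0.2, 0.1, 0.0]
grip_width: 0.35
grip_force: 37.8
n 2 turn -0.002 tilt [-0.0007 -0.0005  0.    ] dworld [ -0.3  -0.3 -98.3]
sum tool [-0.4 -0.1 98.3] per row [-0.2 -0.1 49.1]
```

```bash
python3 -m jog '[{"tx":0,"ty":0,"tz":40,"ax":0,"ay":0,"az":0,"jaw":1},{"tx":0,"ty":0,"tz":35,"ax":0,"ay":0,"az":0,"jaw":1},{"tx":0,"ty":0,"tz":17,"ax":0,"ay":0,"az":0,"jaw":1},{"tx":0,"ty":0,"tz":5.5,"ax":0,"ay":0,"az":0,"jaw":1},{"tx":0,"ty":0,"tz":0,"ax":0,"ay":0,"az":0,"jaw":1}]' 40 && python3 -m jog '[{"tx":0,"ty":0,"tz":0,"ax":0,"ay":0,"az":0,"jaw":1},{"tx":0,"ty":0,"tz":0,"ax":0,"ay":0,"az":0,"jaw":1}]'
```

```text
time_s: 7.5
eef_pos: [446.6, -160.5, 23.3]
ee_rot: [-0.0, 0.763, 0.646, 0.0]
force: [0.3, 0.8, -0.2]
grip_width: 0.349
grip_force: 37.8
time_s: 7.75
eef_pos: [446.5, -161.0, 23.9]
ee_rot: [0.001, 0.763, 0.646, 0.0]
force: [-0.5, 0.1, -0.6]
grip_width: 0.353
grip_force: 37.8
```

```bash
python3 -m jog '[{"tx":0,"ty":0,"tz":2,"ax":0,"ay":0,"az":0,"jaw":1},{"tx":0,"ty":0,"tz":0,"ax":0,"ay":0,"az":0,"jaw":1}]' 40 && python3 -m jog '[{"tx":0,"ty":0,"tz":0,"ax":0,"ay":0,"az":0,"jaw":-1},{"tx":0,"ty":0,"tz":0,"ax":0,"ay":0,"az":0,"jaw":-1},{"tx":0,"ty":0,"tz":0,"ax":0,"ay":0,"az":0,"jaw":-1},{"tx":0,"ty":0,"tz":0,"ax":0,"ay":0,"az":0,"jaw":-1}]' && python3 -m jog '[{"tx":0,"ty":0,"tz":-20,"ax":0,"ay":0,"az":0,"jaw":-1},{"tx":0,"ty":0,"tz":-40,"ax":0,"ay":0,"az":0,"jaw":-1},{"tx":0,"ty":0,"tz":-40,"ax":0,"ay":0,"az":0,"jaw":-1},{"tx":0,"ty":0,"tz":0,"ax":0,"ay":0,"az":0,"jaw":-1},{"tx":0,"ty":0,"tz":0,"ax":0,"ay":0,"az":0,"jaw":-1}]'; python3 -c "
from h import *
plan([626,-80.7,125],-0.01)"
```

```text
time_s: 8.0
eef_pos: [446.4, -161.0, 21.5]
ee_rot: [0.0, 0.763, 0.646, 0.0]
force: [-0.3, 0.6, 1.7]
grip_width: 0.348
grip_force: 38.5
time_s: 8.5
eef_pos: [446.2, -160.9, 21.2]
ee_rot: [-0.0, 0.763, 0.646, -0.0]
force: [-0.2, 0.1, 0.6]
grip_width: 0.995
grip_force: 0.0
time_s: 9.12
eef_pos: [445.8, -160.6, 120.6]
ee_rot: [-0.001, 0.763, 0.646, -0.0]
force: [-0.2, 0.8, -0.2]
grip_width: 1.003
grip_force: 0.0
n 4 turn -0.156 tilt [-0.001  -0.0004  0.    ] dworld [180.2  79.9   4.4]
{"tx":27.2,"ty":41.1,"tz":-1.1,"az":-0.039}
{"tx":25.5,"ty":42.2,"tz":-1.1,"az":-0.039}
{"tx":23.9,"ty":43.1,"tz":-1.1,"az":-0.039}
{"tx":22.2,"ty":44.0,"tz":-1.1,"az":-0.039}
```

```bash
python3 -m jog '[{"tx":27,"ty":41,"tz":0,"ax":0,"ay":0,"az":-0.039,"jaw":-1},{"tx":25.5,"ty":42,"tz":0,"ax":0,"ay":0,"az":-0.039,"jaw":-1},{"tx":24,"ty":43,"tz":0,"ax":0,"ay":0,"az":-0.039,"jaw":-1},{"tx":22,"ty":44,"tz":0,"ax":0,"ay":0,"az":-0.039,"jaw":-1},{"tx":0,"ty":0,"tz":0,"ax":0,"ay":0,"az":0,"jaw":-1}]' 40 && python3 -m jog '[{"tx":0,"ty":0,"tz":0,"ax":0,"ay":0,"az":0,"jaw":-1}]' && python3 -c "
from h import *
plan([626,-80.7,25],-0.01)"; python3 look.py w4; python3 - <<'E'
from h import *
d=np.load('w4.npz');p=d['p'];m=(p[...,2]>26)&(p[...,2]<65)&(p[...,0]>585)&(p[...,0]<665)&(p[...,1]<-60)&(p[...,1]>-110)
q=p[m]; t=q[q[:,2]>54]; r=cv2.minAreaRect(t[:,:2].astype(np.float32)); print(len(t),r, t.mean(0))
E
```

```text
time_s: 9.75
eef_pos: [627.0, -79.4, 118.7]
ee_rot: [-0.001, 0.71, 0.705, -0.001]
force: [-1.4, -0.8, -0.5]
grip_width: 0.999
grip_force: 0.0
time_s: 9.88
eef_pos: [625.0, -81.2, 119.8]
ee_rot: [-0.001, 0.711, 0.703, -0.001]
force: [-0.1, -0.7, 0.5]
grip_width: 0.997
grip_force: 0.0
n 2 turn -0.0 tilt [-0.0028 -0.0006  0.    ] dworld [  1.    0.5 -94.8]
sum tool [ 0.4  1.3 94.8] per row [ 0.2  0.6 47.4]
relay_centre [322. 252.] 0.57 [629.  -81.4  39.5]
heat_sink_centre [326. 353.] 0.56 [ 631.5 -155.7   33. ]
knob_centre [ 62. 362.] 0.78 [ 445.5 -162.9   29. ]
source_rack [324. 284.] 0.9 [ 631.1 -117.9    0. ]
target_rack [ 86. 204.] 0.61 [463.2 -56.    0. ]
10.225 [625.67743078 -81.48622168 121.52392207] -0.01070158925282729 [-0.31  0.64  1.29  0.    1.21 -0.3 ]
38 ((627.7871704101562, -80.6982421875), (11.821073532104492, 17.95184326171875), 4.172659873962402) [627.49560412 -81.17183171  54.30948343]
```

```bash
python3 -m jog '[{"tx":0.5,"ty":1.3,"tz":40,"ax":0,"ay":0,"az":0,"jaw":-1},{"tx":0,"ty":0,"tz":36,"ax":0,"ay":0,"az":0,"jaw":-1},{"tx":0,"ty":0,"tz":14,"ax":0,"ay":0,"az":0,"jaw":-1},{"tx":0,"ty":0,"tz":6,"ax":0,"ay":0,"az":0,"jaw":-1},{"tx":0,"ty":0,"tz":0,"ax":0,"ay":0,"az":0,"jaw":-1}]' 40 && python3 -m jog '[{"tx":0,"ty":0,"tz":0,"ax":0,"ay":0,"az":0,"jaw":1},{"tx":0,"ty":0,"tz":0,"ax":0,"ay":0,"az":0,"jaw":1},{"tx":0,"ty":0,"tz":0,"ax":0,"ay":0,"az":0,"jaw":1},{"tx":0,"ty":0,"tz":0,"ax":0,"ay":0,"az":0,"jaw":1},{"tx":0,"ty":0,"tz":0,"ax":0,"ay":0,"az":0,"jaw":1}]' 40 && python3 -m jog '[{"tx":0,"ty":0,"tz":0,"ax":0,"ay":0,"az":0,"jaw":1}]' && python3 -m jog '[{"tx":0,"ty":0,"tz":-10,"ax":0,"ay":0,"az":0,"jaw":1},{"tx":0,"ty":0,"tz":-30,"ax":0,"ay":0,"az":0,"jaw":1},{"tx":0,"ty":0,"tz":-30,"ax":0,"ay":0,"az":0,"jaw":1},{"tx":0,"ty":0,"tz":-30,"ax":0,"ay":0,"az":0,"jaw":1},{"tx":0,"ty":0,"tz":0,"ax":0,"ay":0,"az":0,"jaw":1}]' 40; python3 -c "
from h import *
c=cam('wrist');save(c,'w5.png')
plan([457.8,-90.1,125],-0.164)"
```

```text
time_s: 10.85
eef_pos: [627.7, -80.8, 26.2]
ee_rot: [0.001, 0.711, 0.704, 0.0]
force: [0.6, 0.8, -0.1]
grip_width: 1.003
grip_force: 0.0
time_s: 11.48
eef_pos: [627.4, -80.7, 25.6]
ee_rot: [0.0, 0.711, 0.704, 0.0]
force: [-0.5, -0.6, 2.4]
grip_width: 0.242
grip_force: 39.5
time_s: 11.6
eef_pos: [627.4, -80.7, 25.6]
ee_rot: [0.0, 0.711, 0.704, 0.0]
force: [0.2, 0.1, 3.5]
grip_width: 0.238
grip_force: 39.5
time_s: 12.22
eef_pos: [628.2, -80.9, 127.8]
ee_rot: [0.002, 0.711, 0.704, 0.001]
force: [1.0, 0.3, -0.6]
grip_width: 0.244
grip_force: 39.2
n 3 turn 0.154 tilt [0.0011 0.0004 0.    ] dworld [-169.6   -9.4   -0.8]
{"tx":-3.7,"ty":-56.5,"tz":0.2,"az":0.051}
{"tx":-6.6,"ty":-56.2,"tz":0.2,"az":0.051}
{"tx":-9.5,"ty":-55.8,"tz":0.2,"az":0.051}
```

View pics/w5.png

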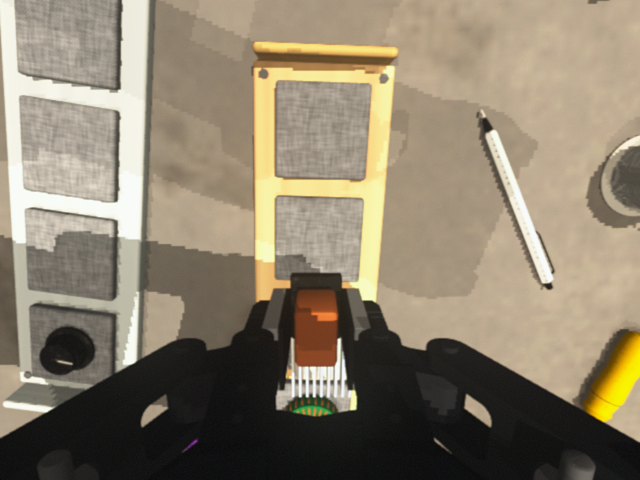

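The relay (316,325) is held upright by its foot, and the knob (69,350) is on the rightmost target pad.

```bash
python3 -m jog '[{"tx":-3,"ty":-42.5,"tz":0,"ax":0,"ay":0,"az":0.038,"jaw":1},{"tx":-4.5,"ty":-42.5,"tz":0,"ax":0,"ay":0,"az":0.038,"jaw":1},{"tx":-6.5,"ty":-42,"tz":0,"ax":0,"ay":0,"az":0.039,"jaw":1},{"tx":-8,"ty":-41.5,"tz":0,"ax":0,"ay":0,"az":0.039,"jaw":1},{"tx":0,"ty":0,"tz":0,"ax":0,"ay":0,"az":0,"jaw":1}]' 40 && python3 -m jog '[{"tx":0,"ty":0,"tz":0,"ax":0,"ay":0,"az":0,"jaw":1}]'; python3 -c "
from h import *
plan([457.8,-90.1,27],-0.164)"
```

```text
time_s: 12.9
eef_pos: [454.9, -90.8, 124.2]
ee_rot: [-0.002, 0.763, 0.646, -0.001]
force: [1.4, 0.0, 0.4]
grip_width: 0.239
grip_force: 39.4
time_s: 13.02
eef_pos: [457.7, -91.4, 124.9]
ee_rot: [-0.0, 0.763, 0.647, -0.0]
force: [-0.1, 0.6, -1.2]
grip_width: 0.243
grip_force: 39.4
n 2 turn 0.0 tilt [-0.0004 -0.0002  0.    ] dworld [  0.1   1.3 -97.9]
sum tool [ 1.2 -0.1 97.9] per row [ 0.6 -0.1 48.9]
```

```bash
python3 -m jog '[{"tx":1,"ty":0,"tz":40,"ax":0,"ay":0,"az":0,"jaw":1},{"tx":0,"ty":0,"tz":36,"ax":0,"ay":0,"az":0,"jaw":1},{"tx":0,"ty":0,"tz":16,"ax":0,"ay":0,"az":0,"jaw":1},{"tx":0,"ty":0,"tz":5,"ax":0,"ay":0,"az":0,"jaw":1},{"tx":0,"ty":0,"tz":0,"ax":0,"ay":0,"az":0,"jaw":1}]' 40 && python3 -m jog '[{"tx":0,"ty":0,"tz":0,"ax":0,"ay":0,"az":0,"jaw":1}]'
```

```text
time_s: 13.65
eef_pos: [458.1, -90.3, 28.3]
ee_rot: [0.0, 0.763, 0.647, 0.0]
force: [0.1, 0.0, -0.5]
grip_width: 0.245
grip_force: 39.4
time_s: 13.78
eef_pos: [458.2, -90.5, 28.9]
ee_rot: [0.001, 0.763, 0.647, 0.0]
force: [-0.3, 0.4, 0.2]
grip_width: 0.241
grip_force: 39.4
```

```bash
python3 -m jog '[{"tx":0,"ty":0,"tz":2.2,"ax":0,"ay":0,"az":0,"jaw":1},{"tx":0,"ty":0,"tz":0.7,"ax":0,"ay":0,"az":0,"jaw":1},{"tx":0,"ty":0,"tz":0,"ax":0,"ay":0,"az":0,"jaw":1}]' 40 && python3 -m jog '[{"tx":0,"ty":0,"tz":0,"ax":0,"ay":0,"az":0,"jaw":-1},{"tx":0,"ty":0,"tz":0,"ax":0,"ay":0,"az":0,"jaw":-1},{"tx":0,"ty":0,"tz":0,"ax":0,"ay":0,"az":0,"jaw":-1},{"tx":0,"ty":0,"tz":0,"ax":0,"ay":0,"az":0,"jaw":-1},{"tx":0,"ty":0,"tz":0,"ax":0,"ay":0,"az":0,"jaw":-1}]' && python3 -m jog '[{"tx":0,"ty":0,"tz":-20,"ax":0,"ay":0,"az":0,"jaw":-1},{"tx":0,"ty":0,"tz":-40,"ax":0,"ay":0,"az":0,"jaw":-1},{"tx":0,"ty":0,"tz":-40,"ax":0,"ay":0,"az":0,"jaw":-1},{"tx":0,"ty":0,"tz":0,"ax":0,"ay":0,"az":0,"jaw":-1},{"tx":0,"ty":0,"tz":0,"ax":0,"ay":0,"az":0,"jaw":-1}]'; python3 -c "
from h import *
plan([631.4,-156.2,125],-0.017)"
```

```text
time_s: 14.15
eef_pos: [457.7, -90.3, 25.5]
ee_rot: [0.0, 0.763, 0.647, 0.0]
force: [0.3, 0.3, 1.0]
grip_width: 0.238
grip_force: 39.6
time_s: 14.78
eef_pos: [457.6, -90.3, 25.4]
ee_rot: [-0.0, 0.763, 0.647, -0.0]
force: [0.1, 1.0, 0.0]
grip_width: 0.999
grip_force: 0.0
time_s: 15.4
eef_pos: [457.2, -90.1, 124.7]
ee_rot: [-0.0, 0.763, 0.647, -0.0]
force: [-0.3, -0.8, -0.1]
grip_width: 0.997
grip_force: 0.0
n 4 turn -0.147 tilt [-0.0011 -0.0003  0.    ] dworld [174.2 -66.1   0.3]
{"tx":-9.2,"ty":45.7,"tz":-0.1,"az":-0.037}
{"tx":-10.9,"ty":45.3,"tz":-0.1,"az":-0.037}
{"tx":-12.5,"ty":44.9,"tz":-0.1,"az":-0.037}
{"tx":-14.2,"ty":44.4,"tz":-0.1,"az":-0.037}
```

```bash
python3 -m jog '[{"tx":-9,"ty":45.5,"tz":0,"ax":0,"ay":0,"az":-0.037,"jaw":-1},{"tx":-11,"ty":45.5,"tz":0,"ax":0,"ay":0,"az":-0.037,"jaw":-1},{"tx":-12.5,"ty":45,"tz":0,"ax":0,"ay":0,"az":-0.037,"jaw":-1},{"tx":-14,"ty":44.5,"tz":0,"ax":0,"ay":0,"az":-0.037,"jaw":-1},{"tx":0,"ty":0,"tz":0,"ax":0,"ay":0,"az":0,"jaw":-1}]' 50 && python3 -m jog '[{"tx":0,"ty":0,"tz":0,"ax":0,"ay":0,"az":0,"jaw":-1}]' ; python3 -c "
from h import *
plan([631.4,-156.2,23],-0.017)
c=cam('wrist'); save(c,'w6.png'); p=cloud(c)
m=(p[...,2]>38)&(p[...,2]<60)&(abs(p[...,0]-631)<45)&(abs(p[...,1]+156)<45)
t=p[m]; print(cv2.minAreaRect(t[:,:2].astype(np.float32)),t.mean(0))
"
```

```text
time_s: 16.02
eef_pos: [633.1, -156.8, 122.3]
ee_rot: [-0.001, 0.713, 0.701, -0.001]
force: [-0.3, 0.3, -0.5]
grip_width: 1.0
grip_force: 0.0
time_s: 16.15
eef_pos: [631.3, -155.7, 123.8]
ee_rot: [-0.001, 0.713, 0.701, -0.001]
force: [0.1, 0.5, -0.1]
grip_width: 0.998
grip_force: 0.0
n 2 turn 0.001 tilt [-0.0027 -0.0012  0.    ] dworld [ 1.000e-01 -5.000e-01 -1.008e+02]
sum tool [ -0.6   0.4 100.8] per row [-0.3  0.2 50.4]
((631.9337158203125, -156.4623565673828), (60.4032096862793, 40.93417739868164), 89.04931640625) [ 631.82917579 -154.44233805   45.92595879]
```

View pics/w6.png

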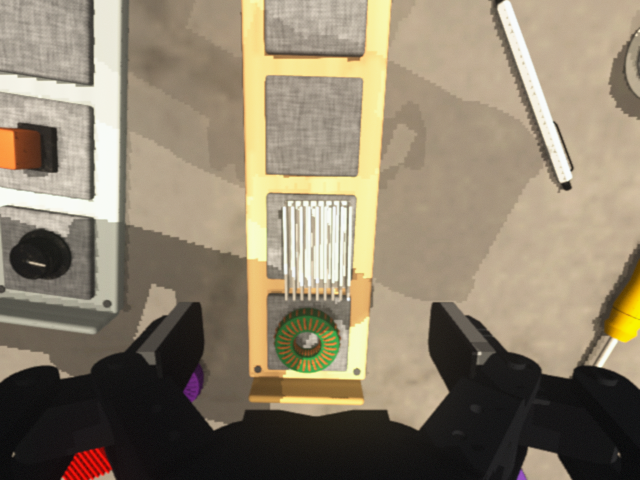

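The heat sink (318,250) is directly below, the toroid (307,340) is untouched, and the relay (30,148) and knob (40,255) stand on their pads.

```bash
python3 -m jog '[{"tx":-0.5,"ty":0.5,"tz":40,"ax":0,"ay":0,"az":0,"jaw":-1},{"tx":0,"ty":0,"tz":40,"ax":0,"ay":0,"az":0,"jaw":-1},{"tx":0,"ty":0,"tz":15,"ax":0,"ay":0,"az":0,"jaw":-1},{"tx":0,"ty":0,"tz":6,"ax":0,"ay":0,"az":0,"jaw":-1},{"tx":0,"ty":0,"tz":0,"ax":0,"ay":0,"az":0,"jaw":-1}]' 50 && python3 -m jog '[{"tx":0,"ty":0,"tz":0,"ax":0,"ay":0,"az":0,"jaw":1},{"tx":0,"ty":0,"tz":0,"ax":0,"ay":0,"az":0,"jaw":1},{"tx":0,"ty":0,"tz":0,"ax":0,"ay":0,"az":0,"jaw":1},{"tx":0,"ty":0,"tz":0,"ax":0,"ay":0,"az":0,"jaw":1},{"tx":0,"ty":0,"tz":0,"ax":0,"ay":0,"az":0,"jaw":1}]' 50 && python3 -m jog '[{"tx":0,"ty":0,"tz":-10,"ax":0,"ay":0,"az":0,"jaw":1},{"tx":0,"ty":0,"tz":-30,"ax":0,"ay":0,"az":0,"jaw":1},{"tx":0,"ty":0,"tz":-30,"ax":0,"ay":0,"az":0,"jaw":1},{"tx":0,"ty":0,"tz":-30,"ax":0,"ay":0,"az":0,"jaw":1},{"tx":0,"ty":0,"tz":0,"ax":0,"ay":0,"az":0,"jaw":1}]' 50; python3 -c "
from h import *
c=cam('wrist');save(c,'w7.png')
plan([469.5,-19.2,125],-0.164)"
```

```text
time_s: 16.82
eef_pos: [633.1, -156.8, 25.5]
ee_rot: [0.001, 0.713, 0.701, 0.0]
force: [0.1, 0.7, 0.4]
grip_width: 0.998
grip_force: 0.0
time_s: 17.45
eef_pos: [633.1, -156.8, 25.2]
ee_rot: [0.001, 0.713, 0.701, 0.0]
force: [-0.4, 0.2, 6.0]
grip_width: 0.468
grip_force: 52.7
time_s: 18.08
eef_pos: [633.6, -157.0, 126.9]
ee_rot: [0.002, 0.713, 0.701, 0.001]
force: [-0.2, 0.8, -2.4]
grip_width: 0.472
grip_force: 52.1
n 4 turn 0.148 tilt [0.0009 0.0004 0.    ] dworld [-163.2  137.4    0.2]
{"tx":33.7,"ty":-41.4,"tz":-0.1,"az":0.037}
{"tx":32.1,"ty":-42.6,"tz":-0.1,"az":0.037}
{"tx":30.6,"ty":-43.7,"tz":-0.1,"az":0.037}
{"tx":28.9,"ty":-44.8,"tz":-0.1,"az":0.037}
```

View pics/w7.png

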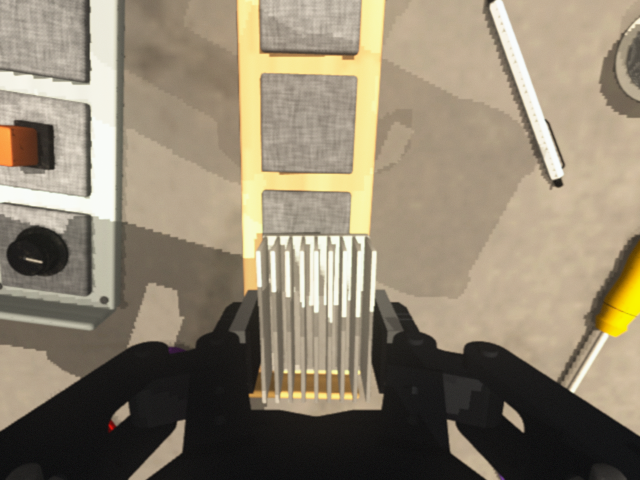

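The heat sink (316,320) is held squarely, with its pad clear beneath.

```bash
python3 -m jog '[{"tx":33.5,"ty":-41.5,"tz":0,"ax":0,"ay":0,"az":0.037,"jaw":1},{"tx":32,"ty":-42.5,"tz":0,"ax":0,"ay":0,"az":0.037,"jaw":1},{"tx":30.5,"ty":-43.5,"tz":0,"ax":0,"ay":0,"az":0.037,"jaw":1},{"tx":29,"ty":-45,"tz":0,"ax":0,"ay":0,"az":0.037,"jaw":1},{"tx":0,"ty":0,"tz":0,"ax":0,"ay":0,"az":0,"jaw":1}]' 50 && python3 -m jog '[{"tx":0,"ty":0,"tz":0,"ax":0,"ay":0,"az":0,"jaw":1}]'; python3 -c "
from h import *
plan([469.5,-19.2,25.5],-0.164)"
```

```text
time_s: 18.75
eef_pos: [466.3, -17.3, 123.1]
ee_rot: [-0.002, 0.762, 0.647, -0.001]
force: [0.4, -1.1, -1.3]
grip_width: 0.471
grip_force: 52.0
time_s: 18.88
eef_pos: [469.5, -19.6, 123.9]
ee_rot: [-0.0, 0.763, 0.647, -0.0]
force: [-0.5, -0.1, -1.6]
grip_width: 0.468
grip_force: 52.0
n 2 turn 0.0 tilt [-0.0006  0.      0.    ] dworld [ -0.    0.4 -98.4]
sum tool [ 0.4 -0.  98.4] per row [ 0.2 -0.  49.2]
```

```bash
python3 -m jog '[{"tx":0.5,"ty":0,"tz":40,"ax":0,"ay":0,"az":0,"jaw":1},{"tx":0,"ty":0,"tz":36,"ax":0,"ay":0,"az":0,"jaw":1},{"tx":0,"ty":0,"tz":16,"ax":0,"ay":0,"az":0,"jaw":1},{"tx":0,"ty":0,"tz":5,"ax":0,"ay":0,"az":0,"jaw":1},{"tx":0,"ty":0,"tz":0,"ax":0,"ay":0,"az":0,"jaw":1}]' 50 && python3 -m jog '[{"tx":0,"ty":0,"tz":0,"ax":0,"ay":0,"az":0,"jaw":1}]'
```

```text
time_s: 19.5
eef_pos: [469.9, -19.4, 27.3]
ee_rot: [0.0, 0.763, 0.647, -0.0]
force: [-0.3, -0.8, -0.4]
grip_width: 0.467
grip_force: 52.0
time_s: 19.62
eef_pos: [470.0, -19.3, 28.0]
ee_rot: [0.001, 0.763, 0.647, 0.0]
force: [0.2, 0.8, -0.9]
grip_width: 0.471
grip_force: 52.0
```

```bash
python3 -m jog '[{"tx":0,"ty":0,"tz":2,"ax":0,"ay":0,"az":0,"jaw":1},{"tx":0,"ty":0,"tz":0.6,"ax":0,"ay":0,"az":0,"jaw":1},{"tx":0,"ty":0,"tz":0,"ax":0,"ay":0,"az":0,"jaw":1}]' 50 && python3 -m jog '[{"tx":0,"ty":0,"tz":0,"ax":0,"ay":0,"az":0,"jaw":-1},{"tx":0,"ty":0,"tz":0,"ax":0,"ay":0,"az":0,"jaw":-1},{"tx":0,"ty":0,"tz":0,"ax":0,"ay":0,"az":0,"jaw":-1},{"tx":0,"ty":0,"tz":0,"ax":0,"ay":0,"az":0,"jaw":-1}]' && python3 -m jog '[{"tx":0,"ty":0,"tz":-20,"ax":0,"ay":0,"az":0,"jaw":-1},{"tx":0,"ty":0,"tz":-40,"ax":0,"ay":0,"az":0,"jaw":-1},{"tx":0,"ty":0,"tz":-40,"ax":0,"ay":0,"az":0,"jaw":-1},{"tx":0,"ty":0,"tz":0,"ax":0,"ay":0,"az":0,"jaw":-1},{"tx":0,"ty":0,"tz":0,"ax":0,"ay":0,"az":0,"jaw":-1}]'; python3 -c "
from h import *
plan([623,-222.6,125],-0.03)"
```

```text
time_s: 20.0
eef_pos: [469.6, -19.0, 25.1]
ee_rot: [0.0, 0.763, 0.647, 0.0]
force: [-1.8, 1.0, 4.2]
grip_width: 0.474
grip_force: 52.5
time_s: 20.5
eef_pos: [469.5, -19.0, 24.8]
ee_rot: [0.0, 0.763, 0.647, 0.0]
force: [-1.0, 0.8, -0.4]
grip_width: 0.996
grip_force: 0.0
time_s: 21.12
eef_pos: [469.1, -18.9, 124.1]
ee_rot: [-0.0, 0.763, 0.647, -0.0]
force: [0.0, 0.8, -0.7]
grip_width: 1.001
grip_force: 0.0
n 5 turn -0.134 tilt [-0.0011 -0.0001  0.    ] dworld [ 153.9 -203.7    0.9]
{"tx":-35.2,"ty":37.0,"tz":-0.2,"az":-0.027}
{"tx":-36.1,"ty":36.1,"tz":-0.2,"az":-0.027}
{"tx":-37.1,"ty":35.1,"tz":-0.2,"az":-0.027}
{"tx":-38.0,"ty":34.1,"tz":-0.2,"az":-0.027}
{"tx":-38.9,"ty":33.0,"tz":-0.2,"az":-0.027}
```

```bash
python3 -m jog '[{"tx":-35,"ty":37,"tz":0,"ax":0,"ay":0,"az":-0.027,"jaw":-1},{"tx":-36,"ty":36,"tz":0,"ax":0,"ay":0,"az":-0.027,"jaw":-1},{"tx":-37,"ty":35,"tz":0,"ax":0,"ay":0,"az":-0.027,"jaw":-1},{"tx":-38,"ty":34,"tz":0,"ax":0,"ay":0,"az":-0.027,"jaw":-1},{"tx":-39,"ty":33,"tz":0,"ax":0,"ay":0,"az":-0.027,"jaw":-1}]' 40 && python3 -m jog '[{"tx":0,"ty":0,"tz":0,"ax":0,"ay":0,"az":0,"jaw":-1},{"tx":0,"ty":0,"tz":0,"ax":0,"ay":0,"az":0,"jaw":-1}]' ; python3 -c "
from h import *
plan([623,-222.6,21.5],-0.03)
c=cam('wrist'); p=cloud(c)
m=(p[...,2]>27)&(p[...,2]<45)&(abs(p[...,0]-623)<32)&(abs(p[...,1]+222)<32)
t=p[m]; print(cv2.minAreaRect(t[:,:2].astype(np.float32)),t.mean(0))
"
```

```text
time_s: 21.75
eef_pos: [623.6, -223.4, 122.8]
ee_rot: [-0.001, 0.717, 0.697, -0.0]
force: [0.4, 0.3, -0.7]
grip_width: 0.999
grip_force: 0.0
time_s: 22.0
eef_pos: [622.6, -221.6, 123.2]
ee_rot: [-0.001, 0.717, 0.697, -0.0]
force: [-0.4, -0.0, -0.5]
grip_width: 1.002
grip_force: 0.0
n 2 turn 0.001 tilt [-0.0026 -0.0016  0.    ] dworld [   0.4   -1.  -101.7]
sum tool [ -1.1   0.7 101.7] per row [-0.6  0.4 50.8]
((624.0482788085938, -222.75112915039062), (45.41041564941406, 45.304073333740234), 36.453277587890625) [ 623.83586804 -222.44764409   35.69802299]
```

```bash
python3 -m jog '[{"tx":-1,"ty":0.8,"tz":40,"ax":0,"ay":0,"az":0,"jaw":-1},{"tx":0,"ty":0,"tz":40,"ax":0,"ay":0,"az":0,"jaw":-1},{"tx":0,"ty":0,"tz":16,"ax":0,"ay":0,"az":0,"jaw":-1},{"tx":0,"ty":0,"tz":6,"ax":0,"ay":0,"az":0,"jaw":-1},{"tx":0,"ty":0,"tz":0,"ax":0,"ay":0,"az":0,"jaw":-1}]' 40 && python3 -m jog '[{"tx":0,"ty":0,"tz":0,"ax":0,"ay":0,"az":0,"jaw":-1}]' && python3 -m jog '[{"tx":0,"ty":0,"tz":1,"ax":0,"ay":0,"az":0,"jaw":1},{"tx":0,"ty":0,"tz":0,"ax":0,"ay":0,"az":0,"jaw":1},{"tx":0,"ty":0,"tz":0,"ax":0,"ay":0,"az":0,"jaw":1},{"tx":0,"ty":0,"tz":0,"ax":0,"ay":0,"az":0,"jaw":1},{"tx":0,"ty":0,"tz":0,"ax":0,"ay":0,"az":0,"jaw":1}]' 40 && python3 -m jog '[{"tx":0,"ty":0,"tz":-10,"ax":0,"ay":0,"az":0,"jaw":1},{"tx":0,"ty":0,"tz":-30,"ax":0,"ay":0,"az":0,"jaw":1},{"tx":0,"ty":0,"tz":-30,"ax":0,"ay":0,"az":0,"jaw":1},{"tx":0,"ty":0,"tz":-30,"ax":0,"ay":0,"az":0,"jaw":1},{"tx":0,"ty":0,"tz":0,"ax":0,"ay":0,"az":0,"jaw":1}]' 40; python3 -c "
from h import *
c=cam('wrist');save(c,'w8.png')
plan([481.5,51.8,125],-0.164)"
```

```text
time_s: 22.68
eef_pos: [624.5, -223.3, 23.9]
ee_rot: [0.001, 0.717, 0.697, 0.0]
force: [0.8, -0.4, 0.0]
grip_width: 0.999
grip_force: 0.0
time_s: 22.8
eef_pos: [624.6, -223.5, 24.2]
ee_rot: [0.001, 0.717, 0.697, 0.0]
force: [-0.3, 0.6, 0.1]
grip_width: 1.003
grip_force: 0.0
time_s: 23.42
eef_pos: [624.4, -223.5, 22.3]
ee_rot: [0.001, 0.717, 0.697, 0.0]
force: [1.2, -0.2, 3.8]
grip_width: 0.5
grip_force: 40.4
time_s: 24.05
eef_pos: [624.8, -223.6, 124.1]
ee_rot: [0.002, 0.717, 0.697, 0.001]
force: [-0.4, 0.6, -0.7]
grip_width: 0.498
grip_force: 40.8
n 6 turn 0.135 tilt [0.0005 0.0003 0.    ] dworld [-142.5  275.1    2.9]
{"tx":45.1,"ty":-25.1,"tz":-0.5,"az":0.023}
{"tx":44.6,"ty":-26.1,"tz":-0.5,"az":0.023}
{"tx":44.0,"ty":-27.1,"tz":-0.5,"az":0.023}
{"tx":43.3,"ty":-28.1,"tz":-0.5,"az":0.023}
{"tx":42.7,"ty":-29.0,"tz":-0.5,"az":0.023}
{"tx":42.0,"ty":-30.0,"tz":-0.5,"az":0.023}
```

View pics/w8.png

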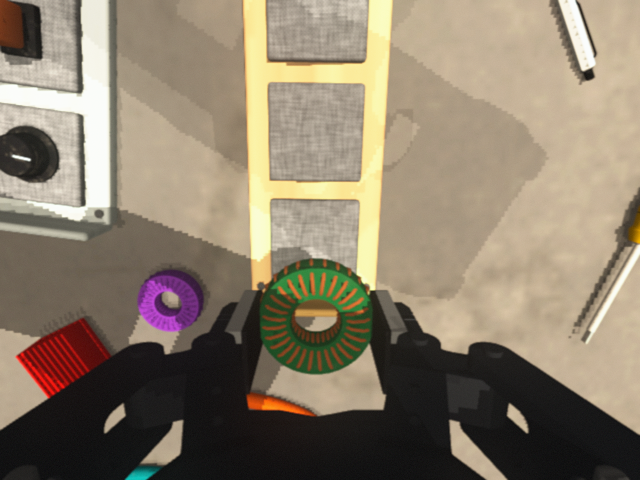

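The green toroid (315,317) is held flat, and the purple (170,300) and red (65,360) decoys are untouched.

```bash
python3 -m jog '[{"tx":45,"ty":-25,"tz":0,"ax":0,"ay":0,"az":0.0225,"jaw":1},{"tx":44.5,"ty":-26,"tz":0,"ax":0,"ay":0,"az":0.0225,"jaw":1},{"tx":44,"ty":-27,"tz":0,"ax":0,"ay":0,"az":0.0225,"jaw":1},{"tx":43.5,"ty":-28,"tz":0,"ax":0,"ay":0,"az":0.0225,"jaw":1},{"tx":42.5,"ty":-29,"tz":0,"ax":0,"ay":0,"az":0.0225,"jaw":1}]' 40 && python3 -m jog '[{"tx":41,"ty":-30,"tz":0,"ax":0,"ay":0,"az":0.0225,"jaw":1},{"tx":0,"ty":0,"tz":0,"ax":0,"ay":0,"az":0,"jaw":1},{"tx":0,"ty":0,"tz":0,"ax":0,"ay":0,"az":0,"jaw":1}]'; python3 -c "
from h import *
plan([481.5,51,22.3],-0.164)"
```

```text
time_s: 24.72
eef_pos: [503.7, 7.3, 120.4]
ee_rot: [-0.001, 0.756, 0.655, -0.001]
force: [0.4, 0.7, -0.4]
grip_width: 0.494
grip_force: 40.9
time_s: 25.1
eef_pos: [481.5, 50.3, 121.1]
ee_rot: [-0.0, 0.763, 0.647, -0.0]
force: [0.3, -0.4, -0.1]
grip_width: 0.498
grip_force: 40.9
n 2 turn 0.0 tilt [-0.0013  0.0002  0.    ] dworld [  0.    0.7 -98.8]
sum tool [ 0.7  0.  98.8] per row [ 0.3  0.  49.4]
```

```bash
python3 -m jog '[{"tx":0.7,"ty":0,"tz":40,"ax":0,"ay":0,"az":0,"jaw":1},{"tx":0,"ty":0,"tz":36,"ax":0,"ay":0,"az":0,"jaw":1},{"tx":0,"ty":0,"tz":16,"ax":0,"ay":0,"az":0,"jaw":1},{"tx":0,"ty":0,"tz":5,"ax":0,"ay":0,"az":0,"jaw":1},{"tx":0,"ty":0,"tz":0,"ax":0,"ay":0,"az":0,"jaw":1}]' 40 && python3 -m jog '[{"tx":0,"ty":0,"tz":0,"ax":0,"ay":0,"az":0,"jaw":1}]'
```

```text
time_s: 25.72
eef_pos: [482.1, 50.7, 24.8]
ee_rot: [-0.0, 0.763, 0.647, -0.0]
force: [-0.2, 0.4, -0.9]
grip_width: 0.496
grip_force: 40.9
time_s: 25.85
eef_pos: [482.3, 51.0, 25.4]
ee_rot: [0.0, 0.763, 0.647, 0.0]
force: [-0.4, -0.6, 0.2]
grip_width: 0.499
grip_force: 40.9
```

```bash
python3 -m jog '[{"tx":0,"ty":0,"tz":2,"ax":0,"ay":0,"az":0,"jaw":1},{"tx":0,"ty":0,"tz":0.9,"ax":0,"ay":0,"az":0,"jaw":1},{"tx":0,"ty":0,"tz":0,"ax":0,"ay":0,"az":0,"jaw":1}]' 40 && python3 -m jog '[{"tx":0,"ty":0,"tz":0,"ax":0,"ay":0,"az":0,"jaw":-1},{"tx":0,"ty":0,"tz":0,"ax":0,"ay":0,"az":0,"jaw":-1},{"tx":0,"ty":0,"tz":0,"ax":0,"ay":0,"az":0,"jaw":-1},{"tx":0,"ty":0,"tz":0,"ax":0,"ay":0,"az":0,"jaw":-1}]' && python3 -m jog '[{"tx":0,"ty":0,"tz":-20,"ax":0,"ay":0,"az":0,"jaw":-1},{"tx":0,"ty":0,"tz":-40,"ax":0,"ay":0,"az":0,"jaw":-1},{"tx":0,"ty":0,"tz":-40,"ax":0,"ay":0,"az":0,"jaw":-1},{"tx":-20,"ty":0,"tz":-45,"ax":0,"ay":0,"az":0,"jaw":-1},{"tx":-35,"ty":0,"tz":-45,"ax":0,"ay":0,"az":0,"jaw":-1}]' && python3 -m jog '[{"tx":-35,"ty":0,"tz":-45,"ax":0,"ay":0,"az":0,"jaw":-1},{"tx":-35,"ty":0,"tz":-45,"ax":0,"ay":0,"az":0,"jaw":-1},{"tx":-25,"ty":0,"tz":-30,"ax":0,"ay":0,"az":0,"jaw":-1},{"tx":0,"ty":0,"tz":0,"ax":0,"ay":0,"az":0,"jaw":-1},{"tx":0,"ty":0,"tz":0,"ax":0,"ay":0,"az":0,"jaw":-1}]'; python3 - <<'E'
from h import *
c=cam('wrist');save(c,'w9.png');p=cloud(c)
for n,a in dict(toroid=(481.5,51.8),sink=(469.5,-19.2),relay=(457.8,-90.1),knob=(446,-160.9)).items():
    near=(abs(p[...,0]-a[0])<36)&(abs(p[...,1]-a[1])<36)
    t=p[near&(p[...,2]>26)&(p[...,2]<65)]; b=p[near&(p[...,2]>16)&(p[...,2]<24)]
    r=cv2.minAreaRect(t[:,:2].astype(np.float32)); rb=cv2.minAreaRect(b[:,:2].astype(np.float32))
    print(n,np.round(r[0],1),np.round(r[1],1),round(r[2],1),'zmax',np.round(np.percentile(t[:,2],98),1),'pad',np.round(rb[0],1),np.round(rb[1],1))
E
```

```text
time_s: 26.22
eef_pos: [482.0, 51.2, 22.3]
ee_rot: [0.0, 0.763, 0.647, 0.0]
force: [-0.3, -0.6, 4.4]
grip_width: 0.499
grip_force: 41.4
time_s: 26.72
eef_pos: [481.8, 51.2, 21.8]
ee_rot: [-0.0, 0.763, 0.647, -0.0]
force: [-0.1, -0.1, 0.9]
grip_width: 0.999
grip_force: 0.0
time_s: 27.35
eef_pos: [472.5, -3.1, 213.4]
ee_rot: [0.0, 0.762, 0.647, 0.0]
force: [0.7, -0.0, 0.6]
grip_width: 0.998
grip_force: 0.0
time_s: 27.98
eef_pos: [457.1, -96.2, 330.8]
ee_rot: [-0.001, 0.763, 0.647, -0.0]
force: [1.1, -0.0, 0.1]
grip_width: 1.0
grip_force: 0.0
toroid [481.7  50.1] [45.4 46.3] 58.3 zmax 38.6 pad [481.2  51.4] [59.2 60.1]
sink [469.7 -18.9] [59.6 40.4] 81.1 zmax 48.4 pad [469.5 -19. ] [58.7 59.9]
relay [457.7 -90.6] [27.5 20.3] 80.9 zmax 54.4 pad [457.7 -89.7] [58.9 59.7]
knob [ 448.  -161.6] [25.5 29.9] 39.2 zmax 39.7 pad [ 445.9 -161. ] [59.9 59.5]
```

View pics/w9.png

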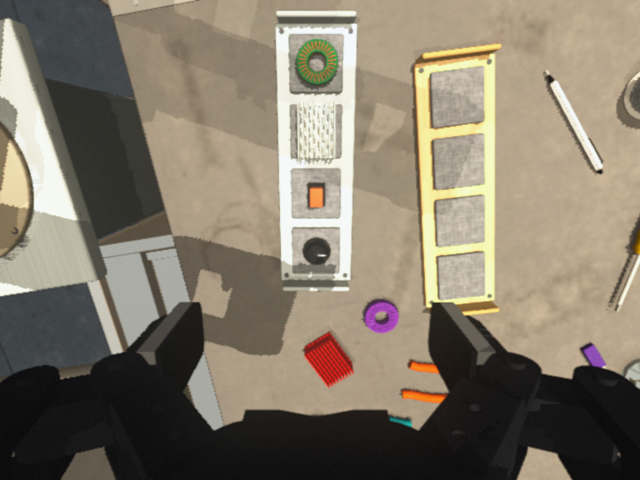

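The toroid (317,62), heat sink (317,130), relay (317,195) and knob (317,250) stand upright and centred on their pads, within about 2 mm. The order is reversed and the robot is clear.

```bash
python3 -c "
from rig import *
print(finish_job())"
```

```text
the job is handed in; nothing more can be done
None
```

All four parts are upright and centred to about 2 mm on the target rack in reverse order (from the left: toroid, heat sink, relay, knob), and the job was handed in at about 28 s; no verdict came back.

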